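# Load the wire feeder and hold its sprung tension arm wound for threading

## Robot

A 7-joint arm with a two-finger parallel gripper is mounted at the origin on a cart in front of the work surface, level with it; the furniture and walls round the work are solid. World frame = base frame: x ahead of the robot, y to its left, z up, the work surface at z = 0. Lengths are in m, angles in degrees, forces in N, time in s.
With the tool pointing down it reaches from about 0.4 to 0.85 m from the base axis. Payload 6.9 kg.
Tool frame: the origin (TCP) lies midway between the tips of the shut fingers; the grasp point (between the pads) lies 19 mm behind it (r.hold_point_z is the distance from the TCP to the grasp point, in m); z points along the fingers, x is the direction in which the jaws open and shut, and the axes are right-handed (so a half turn about z gives the same grasp; the last joint's range is limited). The gripper opens to 85 mm and grips with 20 to 120 N. Pads are 22 mm wide; open, the fingers measure 114 mm over their backs; the gripper's body (76 mm by 85 mm) begins 54 mm behind the grasp point. The pads swing forward as they close: fully open they stand 13 mm farther back than shut.
Start: joints at [-65.69, 29.078, -13.613, 85.955, 7.202, 65.827, -8.869], TCP at [0.196, 0.593, 0.231] pointing down, gripper open.
Joint ranges: [-176.47, 176.47], [-13.61, 117.27], [-81.72, 77.17], [0.22, 143.17], [-87.28, 267.28], [10, 112.55], [-165.47, 165.47]. Speed limits (degrees/s): [136.94, 136.94, 180, 180, 180, 180, 180].

## Interface

Orientations are given as a 3x3 rotation matrix whose columns are the frame's x, y, z axes.
In Python, from cell import r, vision, workorder gives the robot as it stands.
- The arm moves only by the tool step_arm, never from a script. Its argument "increments" is text: rows parted by semicolons, each of 7 numbers parted by spaces: the turn, a rotation vector about the tool's x, y, z normalised to -1 to 1, where 1 is 45 degrees, then the shift along the tool's x, y, z normalised to -1 to 1, where 1 is 4 cm, then the opening, from 0 (shut) to 1 (fully open). In form: rx ry rz tx ty tz jaw; .... A call has 1 to 10 rows; each row shifts and turns the commanded pose from where the row before left it, along the tool's axes as they then stand; what a row does not reach is not made up. A row lasts 1/12 s, in which the tool goes at most 41.7 mm and 7.16 degrees, less where a joint would pass 70% of its speed; a pose out of reach is approached as far as the arm can. A call with a number of a shift or a turn outside -1 to 1 is refused whole. A call with a gripper value outside its range is refused whole. The fingers move at their own pace and stop on an object; the grip force is fixed at half the most. Time passes only in rows, so rows that do not move let the fingers close. It gives the time, the measured TCP pose, the force and the opening at its end, in the units of the state.
- r.get_state(): the state, without advancing time (a new reading comes with each control period).
- vision.snapshot(name): name is "scene" or "top" or "wrist"; returns the picture (420x560x3 uint8, red, green, blue); there is no depth.
- vision.camera_model(name): a dict with "mtx" (3x3 intrinsics, pixels), "rvec" (rotation vector, rad) and "tvec" (3), from world to camera coordinates, as OpenCV has them. Camera axes: x right, y down, z forward; pixel columns grow to the right and rows downward; lengths in m; the calibration is good to about 2 mm. A picture is of the moment at which its call begins: read the wrist's pose just before it. camera_model takes no time and is no camera call; for the wrist camera it gives the pose at the moment of the call.
- workorder.hand_in(): hands the job in, once; it reports no verdict.
The state is a dict: "t": time; "q": joint angles; "qvel": joint speeds; "effort": joint torques, N m; "position": TCP position; "tool_rot": TCP orientation; "force": force on the tool from outside, world axes, zero at the start; "wrist_torque": the same for the moment, N m; "grip_width": opening from 0.0 (shut) to 1.0 (fully open).
Only numpy, scipy, OpenCV 4.12 (cv2) and the standard library are available. Lean on these libraries where they do the work, as an engineer would, in place of code of your own. Each camera call takes 0.05 s, during which the arm holds its last target.

## Task

Get the wire feeder ready for threading: put the full spool of wire (not the nearly run-out one) on the feeder's upright spindle, seated flat on the base, and let go of it. Then take the sprung tension arm by the upright guide roller at its end, swing it forward against its spring all the way to the stop, and finish while still holding it there, so that a colleague can thread the wire. Leave the run-out spool, the flux jar and the small carton where they stand.

Things in the scene. Friction and masses are not known exactly. Their poses are not given: they have to be found in the camera images.
- full_spool_mid (a point): centre of the full wire spool, a loose upright cylinder 52 mm in diameter and 40 mm high (black flanges, copper winding filled out to the flanges so the whole side can be gripped), standing on the bench on one flange, open bore 17 mm in diameter along its vertical axis. This point is on the axis half-way up, 20 mm above its underside. About 0.25 kg
- spent_spool_mid (a point): centre of the nearly run-out spool, to be left alone: same flanges (52 mm, 4 mm thick) and height (40 mm), but a thin core only 25 mm in diameter between them. Point on the axis, half-way up. The two spools may stand in either place, left or right of the feeder
- feeder: the wire feeder, fixed to the bench: aluminium base plate 130 mm (its x) by 200 mm (its y), 10 mm thick. Origin: centre of the plate's underside. Its own -x is its front (faces the robot, turned by up to 0.4 rad), its +y its left, where the spindle is; the tension arm is on the right. A wire eyelet 46 mm high stands at the middle of the front edge, two stop pegs 40 mm high stand right of the pivot
- spindle_foot (a point): foot of the spindle, on its axis at the level of the plate's top, where the spool's underside comes to rest. The fixed spindle is vertical, 13 mm in diameter, and rises 49 mm above this point with a tapered tip (the top 7 mm)
- pivot (a point): point on the vertical hinge axis of the tension arm, at the level of the arm (36 mm above the bench), on top of a grey 40 mm square pivot body. Its pin and coil spring end 60 mm above the bench
- tension_arm (a joint): angle of the tension arm about its vertical pivot, rad: 0 = at rest (the arm points to the feeder's right and a little back), 1.25 = wound fully forward to the stop. Growing values turn the arm clockwise seen from above, so that its end swings towards the feeder's front (-x). A spring always pulls it back to 0: about 2.6 N at the roller at rest, rising to 6.6 N at the stop; let go, it swings back at once
- roller_mid (a point): middle of the guide roller, the upright free-spinning grey post at the end of the tension arm, 100 mm from the pivot axis. The post is 16 mm in diameter and 40 mm of its height can be gripped: from 48 mm to 89 mm above the bench (21 mm below to 20 mm above this point); under that a 22 mm flange and the steel arm, whose underside is 32 mm above the bench. It spins freely on its own axis, so the gripper need not turn as the arm swings
- guide_roller: the guide roller itself (see roller_mid). Origin: centre of its lower flange's underside, 26 mm below roller_mid; its angle about the vertical means nothing
- flux_jar_mid (a point): centre of a loose jar, 44 mm in diameter, 47 mm high; a bystander
- carton_mid (a point): centre of a loose small cardboard carton, 50 x 50 x 42 mm; a bystander
Things that resemble listed ones, but are neither listed nor needed, are in the scene too. What is shaped like the part that bears full_spool_mid but blue or purple is not meant.

How it is judged (in metres and radians):
On the way, in this order (a step that is already met when the one before it is completed fails the run):
1. the full spool is seated on the spindle and let go of (horizontal distance between full_spool_mid and spindle_foot below 0.006 m and z of full_spool_mid in the frame of spindle_foot below 0.024 m and angle between full_spool_mid's own z axis and vertical below 0.1 rad and contact force between each of the arm, the fingers and full_spool below 0.1 N), for 0.2 s.
2. the tension arm is wound to its stop by the roller (value of joint tension_arm above 1.19 rad and contact force between the fingers and guide_roller above 1.5 N), for 0.2 s.
At the end, for the whole second after the job is handed in: Holding: fingers press the guide roller (over 1.5 N) and keep the tension arm within 0.06 rad of its forward stop (joint over 1.19 of 1.25); the full spool is on the spindle, not touched, within 4 mm of seated, upright within 0.1 rad, within 6 mm of the spindle axis (all of step 1 and all of step 2); the arm keeps its last pose, push and grip.
It fails at once if the run-out spool is moved by more than 30 mm (distance of spent_spool_mid from where it was at the start of the episode above 0.03 m).
It fails at once if the flux jar is moved by more than 30 mm (distance of flux_jar_mid from where it was at the start of the episode above 0.03 m).
It fails at once if the carton is moved by more than 30 mm (distance of carton_mid from where it was at the start of the episode above 0.03 m).
It also fails if it takes over 50 s, if anything falls off the work surface, if the arm or the gripper's body presses on something with over 40 N, if the wrist force passes 120 N, or if a joint passes its speed limit or range.

## Working session

There is one attempt and no reset: what is moved stays moved. The work goes in short steps, Python scripts to look and compute and a tool call to move; the robot and the scene stay as the last step left them, time stands still between calls to the robot, and variables do not carry over. Pictures are saved under pics/ and viewed, and the job is handed in when it is done.

Besides the shell and the picture viewer there is one more tool, called after "Request:" by a JSON object that holds its "op" and its "data", one argument or row to a line. step_arm: Moves the arm, as the interface text tells. Its arguments: {"type":"object","properties":{"increments":{"type":"string"}},"required":["increments"]}

```bash
mkdir -p pics; python3 - <<'E'
from cell import r,vision
import cv2
for n in ("scene","top"):
    cv2.imwrite(f"pics/{n}0.png",vision.snapshot(n)[:,:,::-1])
s=r.get_state();print(s['t'],s['position'],s['tool_rot'],s['force'],r.hold_point_z)
for n in ("scene","top"):print(vision.camera_model(n))
E
```

```text
0.1 [0.1958128  0.59305485 0.23051552] [[ 3.13387489e-01  9.49625230e-01 -4.52494033e-04]
 [ 9.49623984e-01 -3.13387811e-01 -1.53910927e-03]
 [-1.60338311e-03  5.26384042e-05 -9.99998713e-01]] [ 0.57179635 -0.25401502  1.5638057 ] 0.0187
{'mtx': array([[464.89827855,   0.        , 274.05541435],
       [  0.        , 464.89827855, 204.65389099],
       [  0.        ,   0.        ,   1.        ]]), 'rvec': array([ 2.23633156, -1.01107669,  0.37362934]), 'tvec': array([-0.37543299,  0.36931254,  1.14618595])}
{'mtx': array([[411.80403589,   0.        , 270.26329038],
       [  0.        , 411.80403589, 204.86206658],
       [  0.        ,   0.        ,   1.        ]]), 'rvec': array([ 2.10432666, -2.13101457,  0.20959499]), 'tvec': array([0.01278049, 0.5495673 , 1.13144409])}
```

View pics/scene0.png

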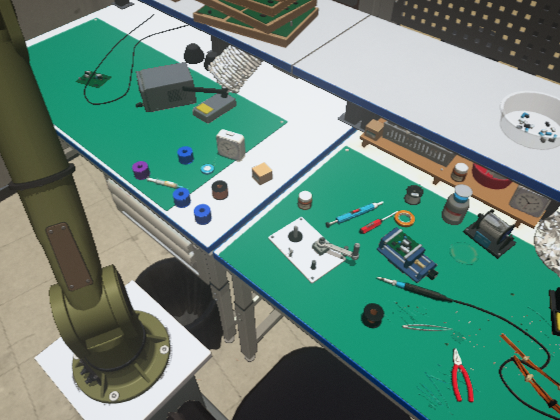

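View pics/top0.png

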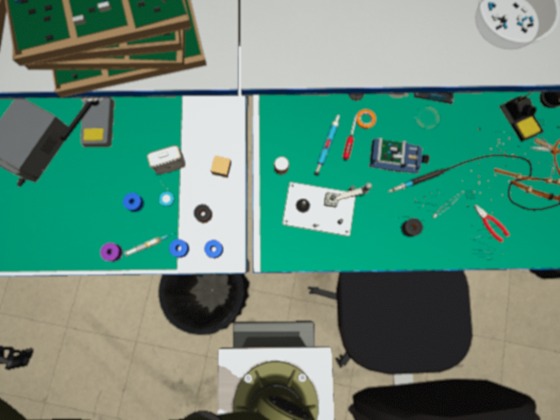

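```bash
cat > h.py <<'E'
import numpy as np,cv2
from cell import vision
def cast(n,uv,z,m=None):
    m=m or vision.camera_model(n)
    R=cv2.Rodrigues(m['rvec'])[0];t=np.array(m['tvec']).ravel();C=-R.T@t
    d=R.T@np.linalg.solve(m['mtx'],np.array([uv[0],uv[1],1.]))
    return C+d*(z-C[2])/d[2]
def proj(n,p,m=None):
    m=m or vision.camera_model(n)
    return cv2.projectPoints(np.array(p,float).reshape(-1,1,3),m['rvec'],m['tvec'],m['mtx'],None)[0].reshape(-1,2)
E
python3 - <<'E'
import cv2,numpy as np
s=cv2.imread('pics/scene0.png');t=cv2.imread('pics/top0.png')
Z=lambda a,x,y,w,h,k:cv2.resize(a[y:y+h,x:x+w],None,fx=k,fy=k,interpolation=cv2.INTER_CUBIC)
a=np.hstack([Z(s,190,150,80,60,5),Z(s,340,285,80,60,5)]);b=np.hstack([Z(s,260,210,110,80,4)[:300,:400],Z(t,280,150,100,90,4)[:300,:400]])
cv2.imwrite('pics/z0.png',np.vstack([a,b]))
from h import *
for n,uv,z in [('top',(203,213),.04),('top',(412.5,227.5),.04),('scene',(220,186),.04),('scene',(373,311),.04),('top',(303,205),.05),('top',(366,188),.08)]:print(n,uv,cast(n,uv,z))
E
```

```text
top (203, 213) [0.53094609 0.20147814 0.04      ]
top (412.5, 227.5) [ 0.48080878 -0.40327768  0.04      ]
scene (220, 186) [0.53614905 0.20055497 0.04      ]
scene (373, 311) [ 0.48572043 -0.40607542  0.04      ]
top (303, 205) [ 0.54895239 -0.0887487   0.05      ]
top (366, 188) [ 0.58991634 -0.26646064  0.08      ]
```

View pics/z0.png

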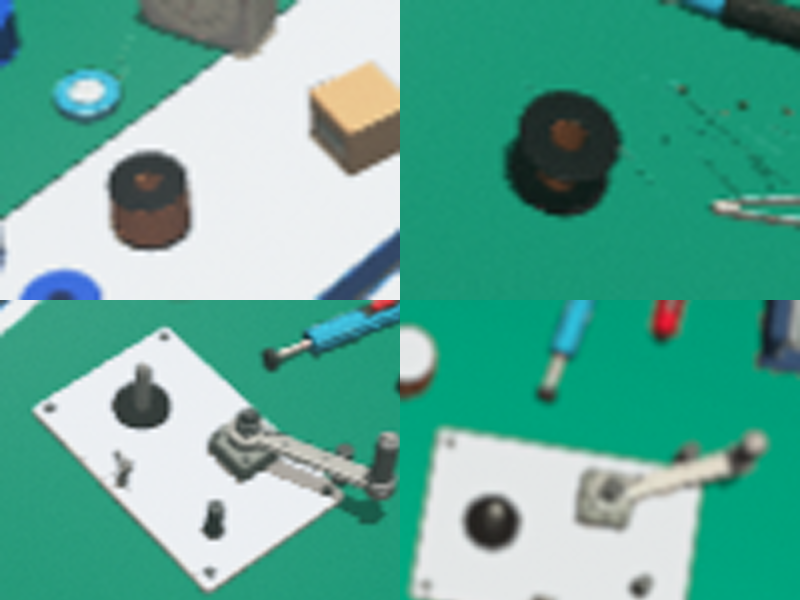

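Request:
{"op": "step_arm", "data": {
  "increments": "0 0 0 -0.48 0.79 0 1;0 0 0 -0.48 0.79 0 1;0 0 0 -0.48 0.79 0 1;0 0 0 -0.48 0.79 0 1;0 0 0 -0.48 0.79 0 1;0 0 0 -0.48 0.79 0 1;0 0 0 -0.48 0.79 0 1;0 0 0 -0.48 0.79 0 1;0 0 0 -0.48 0.79 0 1;0 0 0 -0.48 0.79 0 1"
}}

```text
t: 0.93
position: [0.4365, 0.3104, 0.2311]
tool_rot: [[0.313, 0.95, -0.0], [0.95, -0.313, -0.0], [-0.0, -0.0, -1.0]]
force: [0.7, 1.3, 0.1]
grip_width: 1.003
```

Request:
{"op": "step_arm", "data": {
  "increments": "0 0 0 -0.5 0.65 0 1;0 0 0 -0.5 0.65 0 1;0 0 0 -0.5 0.65 0 1;0 0 0 -0.5 0.65 0 1;0 0 0 0 0 0 1;0 0 0 0 0 0 1"
}}

```text
t: 1.43
position: [0.5104, 0.2012, 0.2308]
tool_rot: [[0.318, 0.948, -0.001], [0.948, -0.318, -0.001], [-0.001, -0.0, -1.0]]
force: [-0.6, 0.6, -0.6]
grip_width: 0.997
```

```bash
python3 - <<'E'
from h import *
from cell import r
import json
m=vision.camera_model('wrist');im=vision.snapshot('wrist');cv2.imwrite('pics/w1.png',im[:,:,::-1])
json.dump({k:np.array(v).tolist() for k,v in m.items()},open('w1.json','w'))
s=r.get_state();print(s['position'],m)
for p in[[.531,.201,.04]]:print(proj('wrist',p,m))
E
```

```text
[0.50941654 0.20307536 0.23086756] {'mtx': array([[331.25997471,   0.        , 281.58002906],
       [  0.        , 331.25997471, 209.46119795],
       [  0.        ,   0.        ,   1.        ]]), 'rvec': array([-2.32105337, -1.66969836, -0.27583078]), 'tvec': array([-0.35165394, -0.43878204,  0.24566706])}
[[288.9914863  200.06382305]]
```

View pics/w1.png

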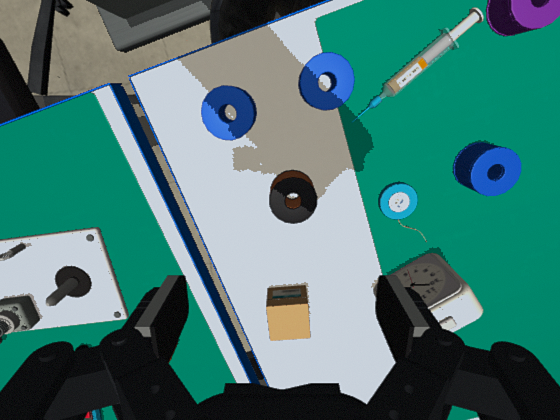

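```bash
python3 - <<'E'
from h import *
import json
m={k:np.array(v) for k,v in json.load(open('w1.json')).items()}
im=cv2.imread('pics/w1.png')
cv2.imwrite('pics/z1.png',cv2.resize(im[160:235,250:340],None,fx=8,fy=8,interpolation=cv2.INTER_CUBIC))
for uv in[(293,200)]:print(cast('wrist',uv,.04,m))
print(proj('wrist',[[.531+.026*c,.201+.026*s,.04] for c,s in((1,0),(-1,0),(0,1),(0,-1))],m))
E
```

```text
[0.5322769  0.20503343 0.04      ]
[[296.49143493 221.87340659]
 [281.14121599 177.23551652]
 [312.58448212 192.53149581]
 [265.76471336 207.47922955]]
```

View pics/z1.png

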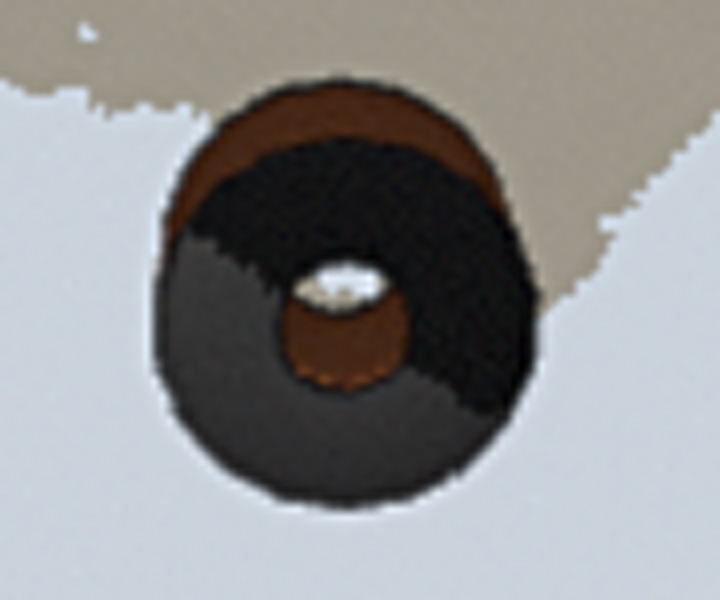

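Request:
{"op": "step_arm", "data": {
  "increments": "0 0 0 0.22 0.51 0 1;0 0 0 0 0 0.9 1;0 0 0 0 0 0.9 1;0 0 0 0 0 0.9 1;0 0 0 0 0 0.9 1;0 0 0 0 0 0 1;0 0 0 0 0 0 1"
}}

```text
t: 2.07
position: [0.5298, 0.2065, 0.0863]
tool_rot: [[0.311, 0.95, -0.004], [0.95, -0.311, -0.001], [-0.002, -0.004, -1.0]]
force: [0.0, -0.1, 0.6]
grip_width: 1.001
```

```bash
python3 - <<'E'
from h import *
from cell import r
m=vision.camera_model('wrist');im=vision.snapshot('wrist');cv2.imwrite('pics/w2.png',im[:,:,::-1])
s=r.get_state();p=s['position'];print(p);print(proj('wrist',[[.531,.2015,.04],[.5325,.205,.04],[p[0],p[1],.04]],m))
E
```

```text
[0.5313739  0.20685281 0.08813792]
[[276.36770106 243.23115087]
 [282.42091158 243.72671823]
 [284.67721185 241.32193102]]
```

View pics/w2.png

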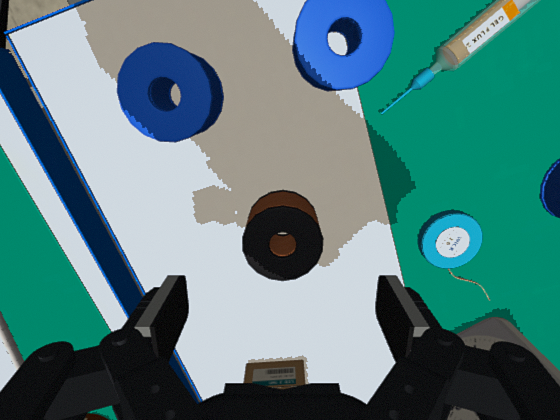

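Request:
{"op": "step_arm", "data": {
  "increments": "0 0 0 0 0 0.7 1;0 0 0 0 0 0.7 1;0 0 0 0 0 0.5 1;0 0 0 0 0 0 0;0 0 0 0 0 0 0;0 0 0 0 0 0 0;0 0 0 0 0 0 0;0 0 0 0 0 0 0;0 0 0 0 0 0 0"
}}

```text
t: 2.87
position: [0.5333, 0.2065, 0.0143]
tool_rot: [[0.313, 0.95, 0.004], [0.95, -0.313, 0.002], [0.003, 0.003, -1.0]]
force: [-0.7, 0.8, 6.6]
grip_width: 0.583
```

Request:
{"op": "step_arm", "data": {
  "increments": "0 0 0 0 0 -0.5 0;0 0 0 0 0 -1 0;0 0 0 0 0 -1 0;0 0 0 0 0 -1 0;0 0 0 0 0 0 0;0 0 0 0 0 0 0"
}}

```text
t: 3.37
position: [0.5335, 0.2063, 0.1558]
tool_rot: [[0.314, 0.95, 0.008], [0.95, -0.314, 0.003], [0.005, 0.006, -1.0]]
force: [0.0, 0.3, -1.6]
grip_width: 0.584
```

```bash
python3 - <<'E'
from h import *
from cell import r
m=vision.camera_model('wrist');im=vision.snapshot('wrist');cv2.imwrite('pics/w3.png',im[:,:,::-1])
s=r.get_state();print(s['position'],s['force'],s['grip_width'])
print(cast('top',(304.2,203),.057),cast('scene',(295.7,227),.057))
t=cv2.imread('pics/top0.png');s=cv2.imread('pics/scene0.png')
cv2.imwrite('pics/z2.png',np.hstack([cv2.resize(t[175:245,275:365],(540,420),interpolation=cv2.INTER_CUBIC)]))
cv2.imwrite('pics/z3.png',cv2.resize(s[210:290,260:370],(770,560),interpolation=cv2.INTER_CUBIC))
E
```

```text
[0.53216996 0.20567981 0.15346127] [ 0.22856529 -1.45351772 -1.82027747] 0.5838647070094889
[ 0.55338168 -0.09178691  0.057     ] [ 0.55532232 -0.09360485  0.057     ]
```

View pics/w3.png

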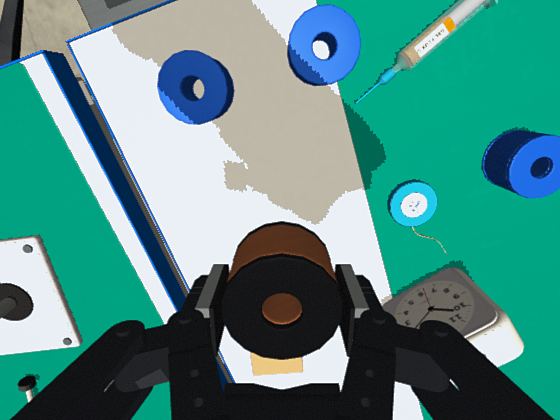

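View pics/z2.png

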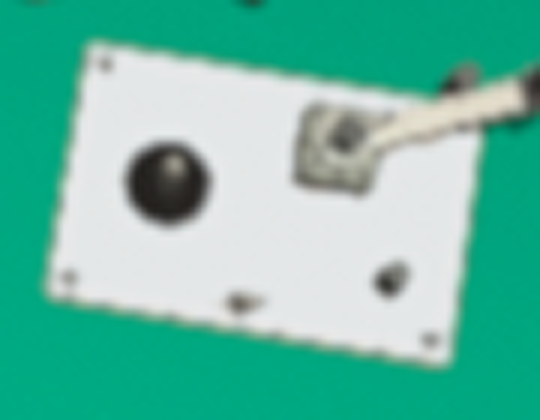

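View pics/z3.png

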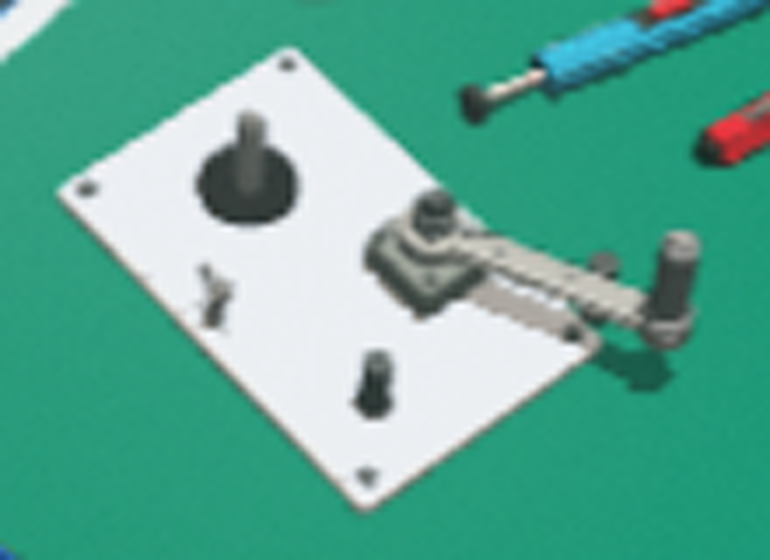

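Request:
{"op": "step_arm", "data": {
  "increments": "0 0 0 -0.69 0.46 0 0;0 0 0 -0.69 0.46 0 0;0 0 0 -0.69 0.46 0 0;0 0 0 -0.69 0.46 0 0;0 0 0 -0.69 0.46 0 0;0 0 0 -0.69 0.46 0 0;0 0 0 -0.69 0.46 0 0;0 0 0 -0.69 0.46 0 0;0 0 0 -0.69 0.46 0 0;0 0 0 -0.69 0.46 0 0"
}}

```text
t: 4.25
position: [0.619, -0.1157, 0.1498]
tool_rot: [[0.313, 0.95, -0.003], [0.95, -0.313, 0.0], [-0.0, -0.003, -1.0]]
force: [0.2, -0.3, -1.5]
grip_width: 0.588
```

Request:
{"op": "step_arm", "data": {
  "increments": "0 0 0 0 0 0 0;0 0 0 0 0 0 0"
}}

```text
t: 4.42
position: [0.6188, -0.1174, 0.1495]
tool_rot: [[0.318, 0.948, -0.003], [0.948, -0.318, -0.001], [-0.002, -0.003, -1.0]]
force: [-1.0, 0.5, -1.8]
grip_width: 0.584
```

```bash
cat > look.py <<'E'
import sys,json
from h import *
from cell import r
def look(name):
    m=vision.camera_model('wrist');s=r.get_state();im=vision.snapshot('wrist');s2=r.get_state()
    cv2.imwrite(f'pics/{name}.png',im[:,:,::-1])
    d={k:np.array(v).tolist() for k,v in m.items()};d['p']=np.array(s['position']).tolist();d['R']=np.array(s['tool_rot']).tolist()
    json.dump(d,open(name+'.json','w'));print(s['t'],s['position'],s2['position'],s['force'],s['grip_width']);print(np.round(s['tool_rot'],4).tolist())
    R=cv2.Rodrigues(m['rvec'])[0];print('cam',-R.T@np.array(m['tvec']).ravel())
    return m,s,im
def load(name):
    d=json.load(open(name+'.json'));return {k:np.array(v) for k,v in d.items()}
E
python3 -c "
from look import *
look('w4')"
```

```text
4.4167 [ 0.61875837 -0.11738098  0.14947134] [ 0.61879551 -0.11479802  0.14973197] [-0.95730334  0.54888756 -1.84134647] 0.5844028411558196
[[0.318, 0.9481, -0.0031], [0.9481, -0.318, -0.0008], [-0.0017, -0.0027, -1.0]]
cam [ 0.53881209 -0.09115501  0.29289422]
```

View pics/w4.png

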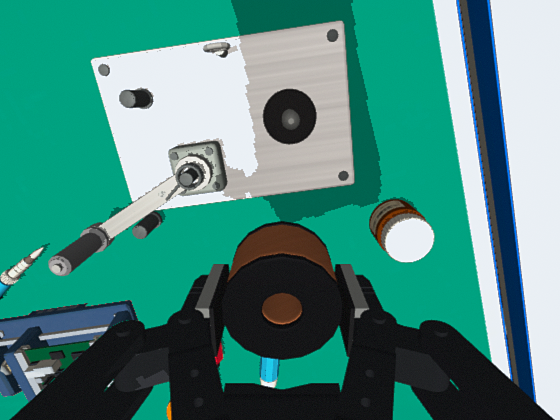

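```bash
python3 - <<'E'
from look import *
m=load('w4');im=cv2.imread('pics/w4.png')
a=cv2.resize(im[80:150,250:330],None,fx=7,fy=7,interpolation=cv2.INTER_CUBIC)
cv2.imwrite('pics/z4.png',a)
b=cv2.resize(im[235:375,210:350],None,fx=4,fy=4,interpolation=cv2.INTER_CUBIC)
cv2.imwrite('pics/z5.png',b)
g=im.max(2)
mk=((g<70)*255).astype('uint8')[80:150,255:330]
c=max(cv2.findContours(mk,cv2.RETR_EXTERNAL,cv2.CHAIN_APPROX_NONE)[0],key=cv2.contourArea)
e=cv2.fitEllipse(c);e0=(e[0][0]+255,e[0][1]+80);print('collar',e,e0)
for z in(.01,.012,.014):print(cast('wrist',e0,z,m))
print('tip',cast('wrist',(291,121),.058,m))
print('roller top',cast('wrist',(60,266),.089,m),'pivot',cast('wrist',(188,177),.06,m))
h=cast('wrist',(282,306),.1755,m);print('held',h,m['R'].T@(h-m['p']))
E
```

```text
collar ((34.30335998535156, 35.96392822265625), (51.783939361572266, 53.98909378051758), 5.032780170440674) (289.30335998535156, 115.96392822265625)
[ 0.55478873 -0.09060677  0.01      ]
[ 0.55467578 -0.09061065  0.012     ]
[ 0.55456283 -0.09061452  0.014     ]
tip [ 0.55561547 -0.09063282  0.058     ]
roller top [ 0.5948972  -0.27222749  0.089     ] pivot [ 0.56898419 -0.17294089  0.06      ]
held [ 0.61680291 -0.11749439  0.1755    ] [-0.00077415 -0.00188837 -0.02602235]
```

View pics/z4.png

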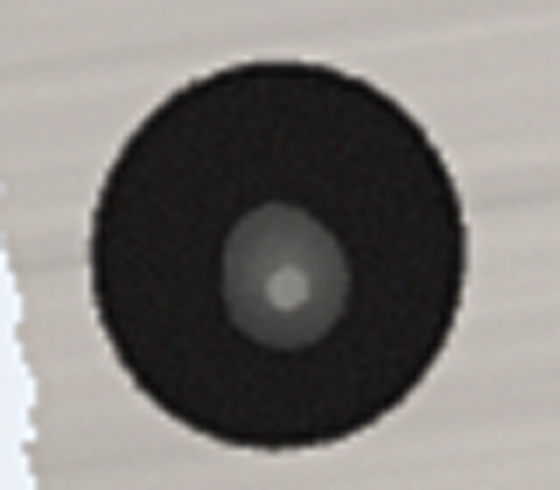

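View pics/z5.png

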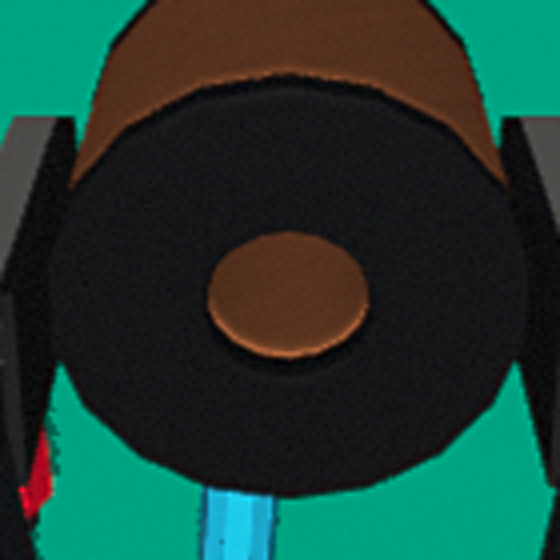

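```bash
python3 - <<'E'
from look import *
m=load('w4')
f=lambda x,y:(210+x/4,235+y/4)
for z in(.1715,.1735,.1755,.1775):
    T,B,L,Rr=[m['R'].T@(cast('wrist',f(*q),z,m)-m['p']) for q in((289,82),(289,495),(50,285),(528,285))]
    b0,b1=[m['R'].T@(cast('wrist',f(*q),z,m)-m['p']) for q in((289,231),(289,376))]
    print(z,'dia',np.linalg.norm(T-B)*1e3,np.linalg.norm(L-Rr)*1e3,'c',(T+B)*500,(L+Rr)*500,'bore',np.linalg.norm(b0-b1)*1e3,(b0+b1)*500)
E
```

```text
0.1715 dia 52.33871191538076 51.364014838015144 c [ -0.66528623   3.03708455 -22.03585553] [ -0.68009676   1.05316386 -22.0304581 ] bore 18.47753162921576 [ -0.66517118   3.58916075 -22.0373506 ]
0.1735 dia 51.476418623463175 50.51777992278861 c [ -0.66756019   1.59449014 -24.03195576] [ -0.68212672  -0.35674496 -24.02664725] bore 18.17310970150711 [ -0.66744703   2.13747075 -24.0334262 ]
0.1755 dia 50.614125331545694 49.67154500756218 c [ -0.66983415   0.15189573 -26.02805598] [ -0.68415667  -1.76665378 -26.02283639] bore 17.868687773798452 [ -0.66972289   0.68578075 -26.02950179]
0.1775 dia 49.751832039628106 48.825310092335734 c [ -0.67210811  -1.29069868 -28.0241562 ] [ -0.68618662  -3.17656261 -28.01902554] bore 17.564265846089803 [ -0.67199874  -0.76590925 -28.02557738]
```

Request:
{"op": "step_arm", "data": {
  "increments": "0 0 0 0.04 -0.58 0 0;0 0 0 0.04 -0.58 0 0;0 0 0 0.035 -0.57 0 0;0 0 0 0 0 0.8 0;0 0 0 0 0 0.8 0;0 0 0 0 0 0 0;0 0 0 0 0 0 0"
}}

```text
t: 5.05
position: [0.554, -0.0866, 0.0862]
tool_rot: [[0.311, 0.95, -0.005], [0.95, -0.311, 0.001], [-0.0, -0.005, -1.0]]
force: [-0.2, 0.1, -1.1]
grip_width: 0.589
```

```bash
python3 - <<'E'
from look import *
look('w5')
a=vision.snapshot('scene')[:,:,::-1];b=vision.snapshot('top')[:,:,::-1]
cv2.imwrite('pics/s5.png',a);cv2.imwrite('pics/t5.png',b)
cv2.imwrite('pics/z6.png',np.hstack([cv2.resize(a[180:260,245:325],(400,400)),cv2.resize(b[160:240,265:345],(400,400))]))
E
```

```text
5.05 [ 0.55402158 -0.08655246  0.0861813 ] [ 0.55547239 -0.0870634   0.08757778] [-0.21238501  0.09006379 -1.10038914] 0.5889141512845771
[[0.3114, 0.9503, -0.0045], [0.9503, -0.3114, 0.0011], [-0.0003, -0.0047, -1.0]]
cam [ 0.47410733 -0.0611457   0.22975937]
```

View pics/w5.png

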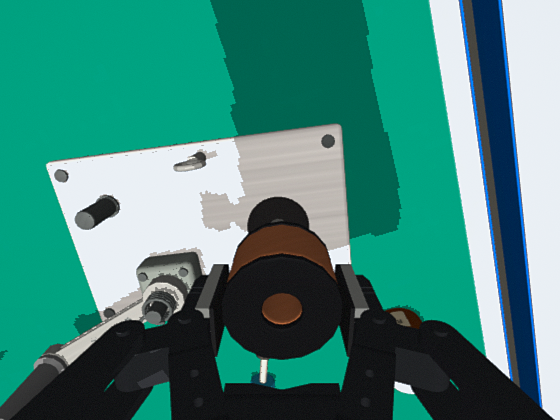

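View pics/z6.png

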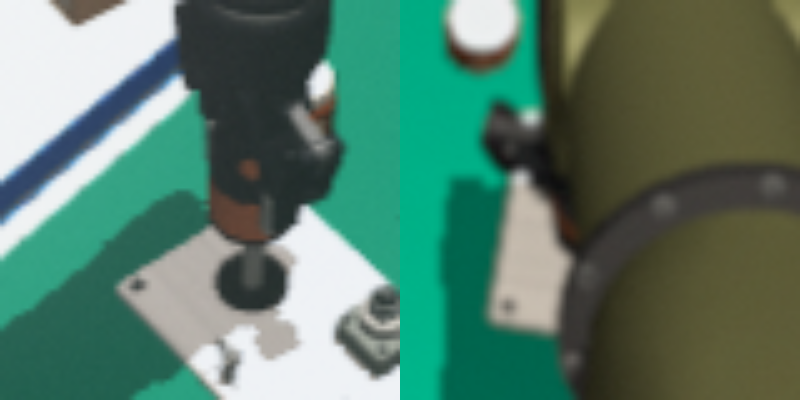

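```bash
python3 - <<'E'
from look import *
for n in('w4','w5'):
    m=load(n);R=cv2.Rodrigues(m['rvec'])[0];C=-R.T@m['tvec'].ravel()
    print(n,m['R'].T@(C-m['p']),(R@m['R']).round(4).tolist())
P=[]
for i in range(8):
    vision.snapshot('wrist');P.append(r.get_state()['position'])
P=np.array(P);print(P.mean(0),P.std(0))
im=cv2.imread('pics/w5.png');cv2.imwrite('pics/z7.png',cv2.resize(im[185:260,230:330],None,fx=7,fy=7,interpolation=cv2.INTER_CUBIC))
E
```

```text
w4 [-0.00080331 -0.08452423 -0.14319337] [[1.0, 0.0004, 0.0009], [-0.0001, 0.9458, -0.3247], [-0.001, 0.3247, 0.9458]]
w5 [-0.0007926  -0.08452002 -0.14318586] [[1.0, 0.0004, 0.0009], [-0.0001, 0.9458, -0.3247], [-0.001, 0.3247, 0.9458]]
[ 0.55619659 -0.08822296  0.08827384] [0.00036422 0.00010741 0.00044344]
```

View pics/z7.png

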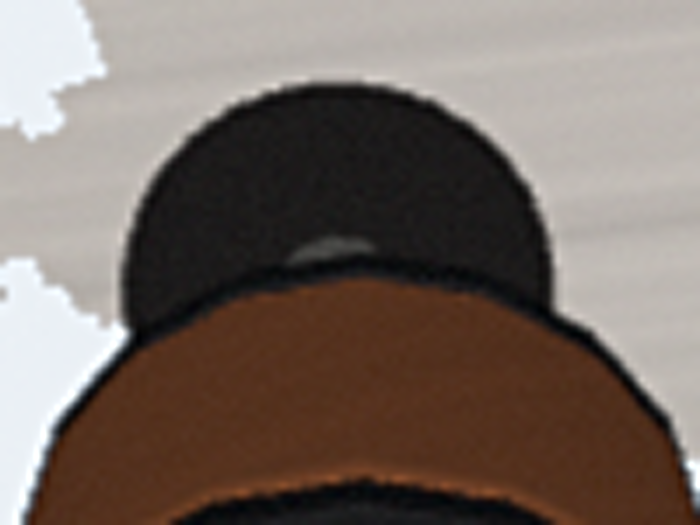

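```bash
python3 - <<'E'
from look import *
def T(n,uv,z,P):  # tool-frame coords given averaged pose
    m=load(n);R=cv2.Rodrigues(m['rvec'])[0]; Rct=R@m['R']
    d=Rct.T@np.linalg.solve(m['mtx'],np.array([*uv,1.]))
    C=np.array([-.0008,-.08452,-.14319])
    # height: world z = P - tool z
    zt=P-z
    return C+d*(zt-C[2])/d[2]
# collar in w4 (TCP z .1497), edges
for z4 in(.1496,):
    m=load('w4')
    f=lambda x,y:(250+x/7,80+y/7)
    for q in((92,255),(467,255),(280,62),(280,448)):print('w4',T('w4',f(*q),.01,z4)*1e3)
g=lambda x,y:(230+x/7,185+y/7)
for z5 in(.0865,.088):
    for q in((122,285),(553,285),(336,82),(336,236)):print('w5',z5,T('w5',g(*q),.01,z5)*1e3)
    for zb in(.012,.014,.016):print('spool bottom near edge',T('w5',g(365,258),z5-zb,z5)*1e3)
E
```

```text
w4 [-16.24761625 -68.42369151 139.6       ]
w4 [ 27.85117626 -68.40636782 139.6       ]
w4 [  5.69564296 -89.74590045 139.6       ]
w4 [  6.03760995 -45.9426597  139.6       ]
w5 0.0865 [-25.39441082   3.14964569  76.5       ]
w5 0.0865 [18.51899454  3.15308153 76.5       ]
w5 0.0865 [ -3.50342391 -18.43119277  76.5       ]
w5 0.0865 [-3.5675451  -2.17814983 76.5       ]
spool bottom near edge [ -0.68288725 -24.66969388  12.        ]
spool bottom near edge [ -0.68137797 -23.89837735  14.        ]
spool bottom near edge [ -0.67986868 -23.12706082  16.        ]
w5 0.088 [-25.56233661   3.74823674  78.        ]
w5 0.088 [18.65090083  3.75169604 78.        ]
w5 0.088 [ -3.52188236 -17.97995142  78.        ]
w5 0.088 [-3.58644135 -1.61593592 78.        ]
spool bottom near edge [ -0.68288725 -24.66969388  12.        ]
spool bottom near edge [ -0.68137797 -23.89837735  14.        ]
spool bottom near edge [ -0.67986868 -23.12706082  16.        ]
```

Request:
{"op": "step_arm", "data": {
  "increments": "0 0 0 -0.062 0.025 0 0;0 0 0 0 0 0.2 0;0 0 0 0 0 0.2 0;0 0 0 0 0 0.15 0;0 0 0 0 0 0.1 0"
}}

```text
t: 6.02
position: [0.555, -0.0908, 0.0598]
tool_rot: [[0.313, 0.95, -0.002], [0.95, -0.313, 0.0], [-0.0, -0.002, -1.0]]
force: [-0.6, -0.1, -1.8]
grip_width: 0.584
```

Request:
{"op": "step_arm", "data": {
  "increments": "0 0 0 0 0 0.2 0;0 0 0 0 0 0.2 0;0 0 0 0 0 0.2 0;0 0 0 0 0 0.1 0"
}}

```text
t: 6.35
position: [0.5551, -0.0907, 0.0318]
tool_rot: [[0.313, 0.95, -0.002], [0.95, -0.313, 0.0], [-0.0, -0.002, -1.0]]
force: [-0.2, -0.7, -2.4]
grip_width: 0.589
```

Request:
{"op": "step_arm", "data": {
  "increments": "0 0 0 0 0 0.1 0;0 0 0 0 0 0.05 0;0 0 0 0 0 0 0"
}}

```text
t: 6.6
position: [0.5556, -0.0908, 0.0269]
tool_rot: [[0.313, 0.95, -0.001], [0.95, -0.313, 0.0], [-0.0, -0.001, -1.0]]
force: [0.2, 0.9, -1.6]
grip_width: 0.587
```

Request:
{"op": "step_arm", "data": {
  "increments": "0 0 0 0 0 0.04 0;0 0 0 0 0 0 0"
}}

```text
t: 6.77
position: [0.5559, -0.0909, 0.0258]
tool_rot: [[0.313, 0.95, 0.0], [0.95, -0.313, -0.0], [0.0, 0.0, -1.0]]
force: [1.2, -0.3, -2.3]
grip_width: 0.582
```

Request:
{"op": "step_arm", "data": {
  "increments": "0 0 0 0 0 0.03 0;0 0 0 0 0 0 0.65;0 0 0 0 0 0 0.78;0 0 0 0 0 0 0.78;0 0 0 0 0 0 0.78;0 0 0 0 0 0 0.78"
}}

```text
t: 7.27
position: [0.5559, -0.0909, 0.0246]
tool_rot: [[0.313, 0.95, 0.0], [0.95, -0.313, -0.0], [0.0, 0.0, -1.0]]
force: [0.1, -0.6, 0.3]
grip_width: 0.782
```

Request:
{"op": "step_arm", "data": {
  "increments": "0 0 0 0 0 -0.3 0.78;0 0 0 0 0 -0.8 0.78;0 0 0 0 0 -0.9 0.78;0 0 0 0 0 -0.9 0.78;0 0 0 0 0.8 0 0.78;0 0 0 0 0.8 0 0.78;0 0 0 0 0 0 0.78;0 0 0 0 0 0 0.78"
}}

```text
t: 7.93
position: [0.6173, -0.1115, 0.1401]
tool_rot: [[0.314, 0.949, 0.0], [0.949, -0.314, -0.0], [-0.0, 0.0, -1.0]]
force: [-0.0, 0.4, -0.7]
grip_width: 0.78
```

```bash
python3 - <<'E'
from look import *
look('w6')
a=vision.snapshot('scene')[:,:,::-1]
cv2.imwrite('pics/s6.png',a)
cv2.imwrite('pics/z8.png',cv2.resize(a[190:310,240:400],(800,600),interpolation=cv2.INTER_CUBIC))
E
```

```text
7.9333 [ 0.61731654 -0.11148061  0.14011766] [ 0.61610501 -0.11090923  0.13988047] [-0.01030397  0.37884521 -0.6649967 ] 0.7800961204727569
[[0.3142, 0.9494, 0.0003], [0.9494, -0.3142, -0.0001], [-0.0, 0.0003, -1.0]]
cam [ 0.53677296 -0.08564932  0.28329285]
```

View pics/w6.png

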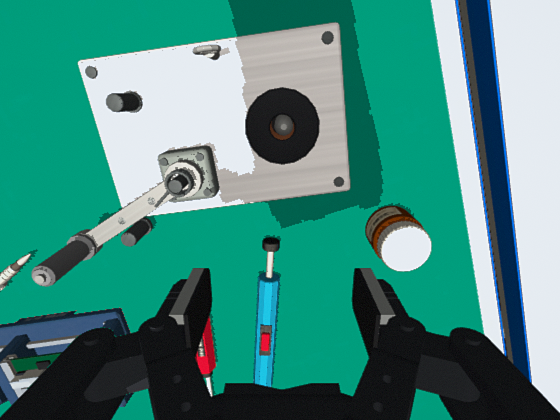

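View pics/z8.png

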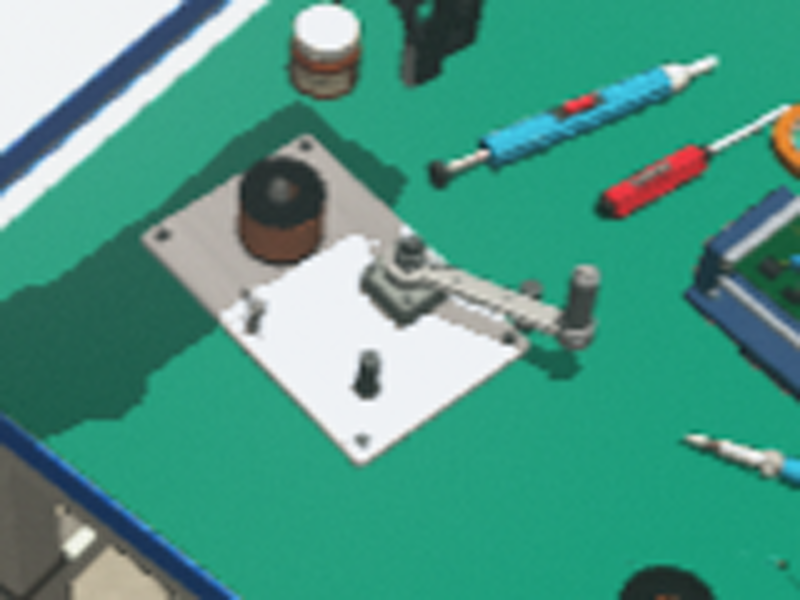

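```bash
python3 - <<'E'
from look import *
m=load('w6')
im=cv2.imread('pics/w6.png');cv2.imwrite('pics/z9.png',cv2.resize(im[225:305,15:115],None,fx=7,fy=7,interpolation=cv2.INTER_CUBIC))
print(r.get_state()['q'].round(1) if hasattr(r.get_state()['q'],'round') else r.get_state()['q'])
P=m['p'];print('spool top',cast('wrist',(283,125),.05,m),'tip',cast('wrist',(284,121),.058,m),'pivot',cast('wrist',(179,182),.06,m))
print('scene roller top',cast('scene',(240+585/5,190+270/5),.089), 'top',cast('top',(280+(757-400)/4,150+(440-300)/4),.089))
print('board',[cast('top',q,.04).round(3) for q in((370,165),(400,172),(425,160))])
E
```

```text
[12.3 33.5 -7.1 93.   4.8 53.9 75.3]
spool top [ 0.55506885 -0.09091728  0.05      ] tip [ 0.55221597 -0.08930892  0.058     ] pivot [ 0.56809228 -0.1711626   0.06      ]
scene roller top [ 0.59876068 -0.27121533  0.089     ] top [ 0.59633509 -0.27396104  0.089     ]
board [array([ 0.67 , -0.292,  0.04 ]), array([ 0.647, -0.38 ,  0.04 ]), array([ 0.683, -0.457,  0.04 ])]
```

View pics/z9.png

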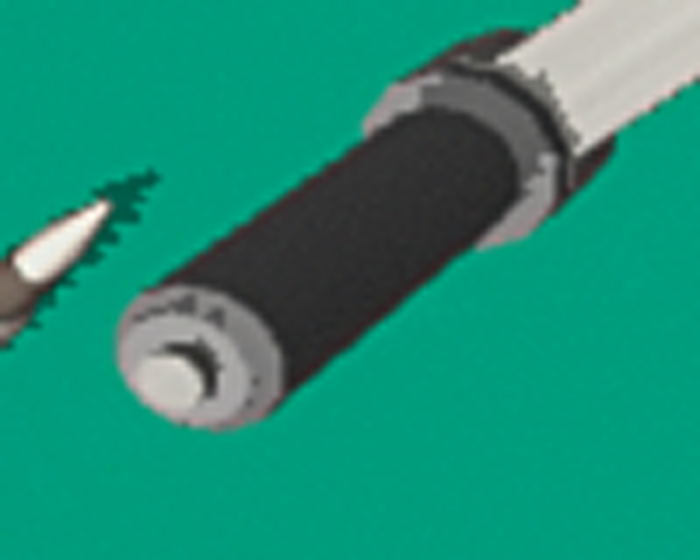

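Request:
{"op": "step_arm", "data": {
  "increments": "0 0 -0.159 0 0 0 0.5;0 0 -0.159 0 0 0 0.5;0 0 -0.159 0 0 0 0.5;0 0 -0.159 0 0 0 0.5;0 0 -0.159 0 0 0 0.5;0 0 -0.159 0 0 0 0.5"
}}

```text
t: 8.53
position: [0.6153, -0.1104, 0.1404]
tool_rot: [[-0.424, 0.906, -0.001], [0.906, 0.424, -0.0], [0.0, -0.001, -1.0]]
force: [0.2, -0.2, 0.2]
grip_width: 0.496
```

Request:
{"op": "step_arm", "data": {
  "increments": "0 0 0 -0.7 -0.43 0 0.5;0 0 0 -0.7 -0.43 0 0.5;0 0 0 -0.7 -0.43 0 0.5;0 0 0 -0.7 -0.43 0 0.5;0 0 0 -0.64 -0.45 0 0.5;0 0 0 0 0 0 0.5;0 0 0 0 0 0 0.5"
}}

```text
t: 9.12
position: [0.593, -0.2746, 0.14]
tool_rot: [[-0.413, 0.911, -0.002], [0.911, 0.413, -0.001], [0.0, -0.002, -1.0]]
force: [0.2, -0.0, 0.9]
grip_width: 0.498
```

```bash
python3 - <<'E'
from look import *
m,s,im=look('w7')
E
```

```text
9.1167 [ 0.59304205 -0.27455273  0.13997522] [ 0.59405681 -0.2720706   0.14022942] [ 0.15488783 -0.03510065  0.89364518] 0.49847644178192124
[[-0.4135, 0.9105, -0.0019], [0.9105, 0.4135, -0.0006], [0.0002, -0.002, -1.0]]
cam [ 0.51608989 -0.30981677  0.28334133]
```

View pics/w7.png

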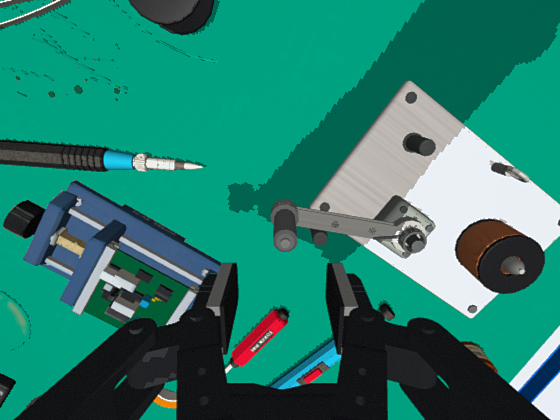

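```bash
python3 - <<'E'
from look import *
m=load('w7');R=cv2.Rodrigues(m['rvec'])[0];Rct=R@m['R']
def T(uv,zt):
    d=Rct.T@np.linalg.solve(m['mtx'],np.array([*uv,1.]));C=np.array([-.0008,-.08452,-.14319]);return (C+d*(zt-C[2])/d[2])*1e3
im=cv2.imread('pics/w7.png');cv2.imwrite('pics/z10.png',cv2.resize(im[190:260,260:330],None,fx=8,fy=8,interpolation=cv2.INTER_CUBIC))
print(T((284,241),.051),T((284,241),.049),'pivot',T((415,241),.08))
E
```

```text
[ 0.72207742  3.43479827 51.        ] [ 0.70640126  2.52893496 49.        ] pivot [97.40894427 16.61176514 80.        ]
```

View pics/z10.png

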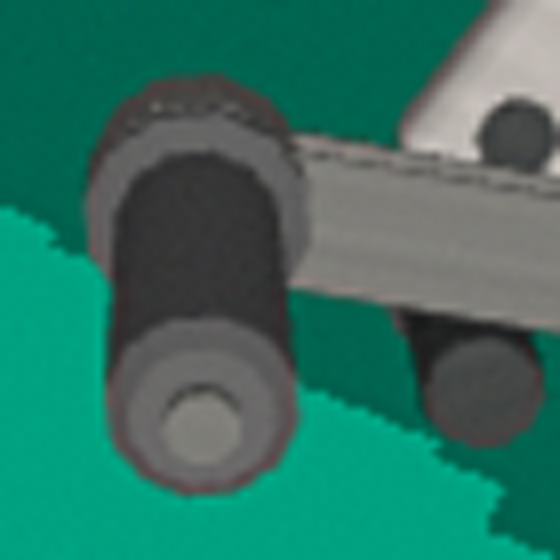

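Request:
{"op": "step_arm", "data": {
  "increments": "0 0 0 0.03 0.07 0 0.5;0 0 0 0 0 0.6 0.5;0 0 0 0 0 0.6 0.5;0 0 0 0 0 0.6 0.5;0 0 0 0 0 0.4 0.5;0 0 0 0 0 0 0.5"
}}

```text
t: 9.67
position: [0.5954, -0.2667, 0.049]
tool_rot: [[-0.42, 0.907, -0.006], [0.907, 0.42, 0.003], [0.005, -0.004, -1.0]]
force: [-0.3, 0.6, -0.9]
grip_width: 0.495
```

```bash
python3 - <<'E'
from look import *
m,s,im=look('w8')
E
```

```text
9.6667 [ 0.59543576 -0.26665579  0.0490023 ] [ 0.59648973 -0.26726783  0.05100867] [-0.27590168  0.64337864 -0.91740238] 0.49475764100474773
[[-0.4202, 0.9074, -0.0055], [0.9074, 0.4202, 0.0032], [0.0052, -0.0036, -1.0]]
cam [ 0.51926192 -0.30301832  0.19247433]
```

View pics/w8.png

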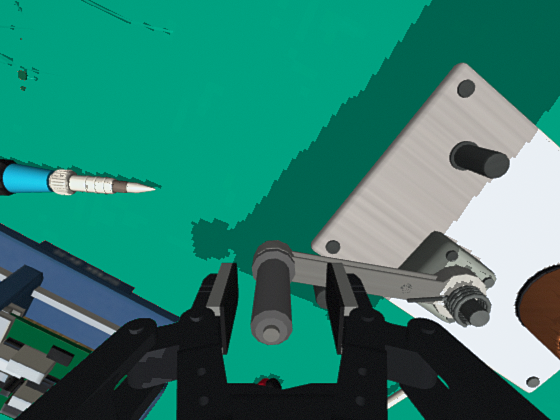

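```bash
python3 - <<'E'
from look import *
m=load('w8');R=cv2.Rodrigues(m['rvec'])[0];Rct=R@m['R']
def T(uv,zt):
    d=Rct.T@np.linalg.solve(m['mtx'],np.array([*uv,1.]));C=np.array([-.0008,-.08452,-.14319]);return (C+d*(zt-C[2])/d[2])*1e3
for z in(-.037,-.039,-.041):print(T((270,327),z))
print('pivot',T((475,309),-.011))
E
```

```text
[ -5.28881937  -0.16790319 -37.        ]
[ -5.2042762   -1.75660452 -39.        ]
[ -5.11973304  -3.34530584 -41.        ]
pivot [ 90.15499148  10.34306573 -11.        ]
```

Request:
{"op": "step_arm", "data": {
  "increments": "0 0 0 -0.12 -0.025 0 0.5;0 0 0 0 0 0 0;0 0 0 0 0 0 0;0 0 0 0 0 0 0;0 0 0 0 0 0 0;0 0 0 0 0 0 0"
}}

```text
t: 10.22
position: [0.5976, -0.2707, 0.0543]
tool_rot: [[-0.419, 0.908, -0.002], [0.908, 0.419, 0.004], [0.004, 0.0, -1.0]]
force: [-6.0, 9.5, 9.5]
grip_width: 0.172
```

```bash
python3 - <<'E'
from look import *
m,s,im=look('w9')
P=[]
for i in range(4):
    vision.snapshot('wrist');P.append(r.get_state()['position'])
print(np.mean(P,0))
E
```

```text
10.2167 [ 0.59758531 -0.27070415  0.05427138] [ 0.59755046 -0.27071667  0.054262  ] [-5.96443589  9.46009882  9.53682326] 0.17204485572101993
[[-0.4193, 0.9079, -0.0016], [0.9079, 0.4193, 0.0041], [0.0043, 0.0003, -1.0]]
cam [ 0.52079023 -0.30712031  0.19743745]
[ 0.59755734 -0.27069153  0.05426675]
```

View pics/w9.png

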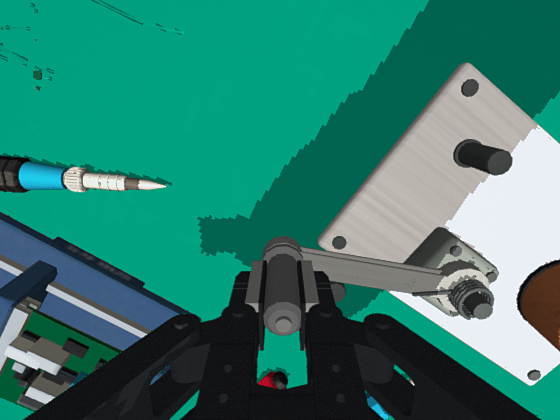

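```bash
python3 - <<'E'
from look import *
m=load('w9')
pv=cast('wrist',(482,309),.06,m);rt=cast('wrist',(284,322),.089,m);print(pv,rt,np.linalg.norm((pv-rt)[:2]), cast('wrist',(462,286),.036,m))
E
```

```text
[ 0.56919985 -0.17582153  0.06      ] [ 0.59631381 -0.27070725  0.089     ] 0.09868366487513562 [ 0.5697671  -0.17223227  0.036     ]
```

```bash
python3 - <<'E'
import numpy as np
pv=np.array([.569,-.1745]);X=np.array([-.419,.908]);Y=np.array([.908,.419])
th=np.radians(-73.8)-np.linspace(0,1.25,13)
p=pv+.1*np.c_[np.cos(th),np.sin(th)];d=np.diff(p,axis=0)/.04
for i,k in enumerate(d):print(i,round(k@X,3),round(k@Y,3),p[i+1].round(4))
E
```

```text
0 0.052 -0.255 [ 0.5868 -0.2729]
1 0.078 -0.248 [ 0.5764 -0.2742]
2 0.104 -0.239 [ 0.566  -0.2745]
3 0.128 -0.227 [ 0.5556 -0.2736]
4 0.151 -0.212 [ 0.5454 -0.2717]
5 0.172 -0.195 [ 0.5354 -0.2687]
6 0.192 -0.176 [ 0.5258 -0.2647]
7 0.209 -0.155 [ 0.5167 -0.2597]
8 0.224 -0.133 [ 0.5081 -0.2538]
9 0.236 -0.109 [ 0.5002 -0.2471]
10 0.246 -0.084 [ 0.493  -0.2395]
11 0.254 -0.058 [ 0.4867 -0.2313]
```

Request:
{"op": "step_arm", "data": {
  "increments": "0 0 0 0.08 0 -0.08 0;0 0 0 0.05 -0.26 0 0;0 0 0 0.08 -0.25 0 0;0 0 0 0.1 -0.24 0 0;0 0 0 0 0 0 0"
}}

```text
t: 10.88
position: [0.5644, -0.2733, 0.0551]
tool_rot: [[-0.418, 0.908, -0.001], [0.908, 0.418, 0.004], [0.004, 0.0, -1.0]]
force: [4.4, 6.0, -14.3]
grip_width: 0.17
```

Request:
{"op": "step_arm", "data": {
  "increments": "0 0 0 0.13 -0.23 0.05 0;0 0 0 0.15 -0.21 0 0;0 0 0 0.17 -0.2 0 0;0 0 0 0.19 -0.18 0 0;0 0 0 0 0 0 0"
}}

```text
t: 11.3
position: [0.5273, -0.263, 0.0549]
tool_rot: [[-0.42, 0.908, 0.005], [0.908, 0.42, 0.003], [0.0, 0.006, -1.0]]
force: [8.9, 6.5, -9.0]
grip_width: 0.168
```

Request:
{"op": "step_arm", "data": {
  "increments": "0 0 0 0.21 -0.16 0.02 0;0 0 0 0.22 -0.13 0 0;0 0 0 0.24 -0.11 0 0;0 0 0 0.24 -0.09 0 0;0 0 0 0 0 0 0"
}}

```text
t: 11.72
position: [0.4968, -0.2391, 0.0548]
tool_rot: [[-0.42, 0.907, 0.01], [0.907, 0.42, 0.0], [-0.004, 0.009, -1.0]]
force: [12.1, 2.0, -7.9]
grip_width: 0.171
```

Request:
{"op": "step_arm", "data": {
  "increments": "0 0 0 0.15 -0.03 0.03 0;0 0 0 0.15 -0.02 0 0;0 0 0 0.1 0 0 0;0 0 0 0 0 0 0;0 0 0 0 0 0 0"
}}

```text
t: 12.13
position: [0.4892, -0.229, 0.0545]
tool_rot: [[-0.418, 0.909, 0.011], [0.909, 0.418, -0.003], [-0.008, 0.009, -1.0]]
force: [9.2, -1.1, 1.7]
grip_width: 0.168
```

```bash
python3 - <<'E'
from look import *
m,s,im=look('w10')
p=np.array(s['position'][:2])-[.569,-.1745];print(np.linalg.norm(p),np.radians(-73.8)-np.arctan2(p[1],p[0]))
a=vision.snapshot('scene')[:,:,::-1]
cv2.imwrite('pics/z11.png',cv2.resize(a[190:340,240:440],(800,600),interpolation=cv2.INTER_CUBIC))
E
```

```text
12.1333 [ 0.48919496 -0.22898299  0.0545029 ] [ 0.48926926 -0.22913235  0.05447532] [ 9.20894777 -1.12109805  1.74329328] 0.16793450083076747
[[-0.4177, 0.9085, 0.0114], [0.9085, 0.4178, -0.0034], [-0.0079, 0.009, -0.9999]]
cam [ 0.4105128  -0.26421732  0.19692419]
0.0966294037912306 1.2545182605152985
```

View pics/w10.png

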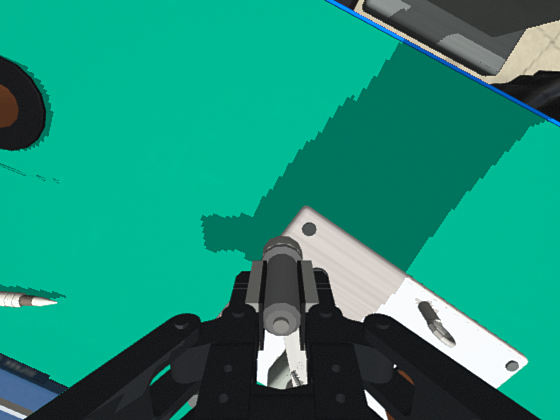

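View pics/z11.png

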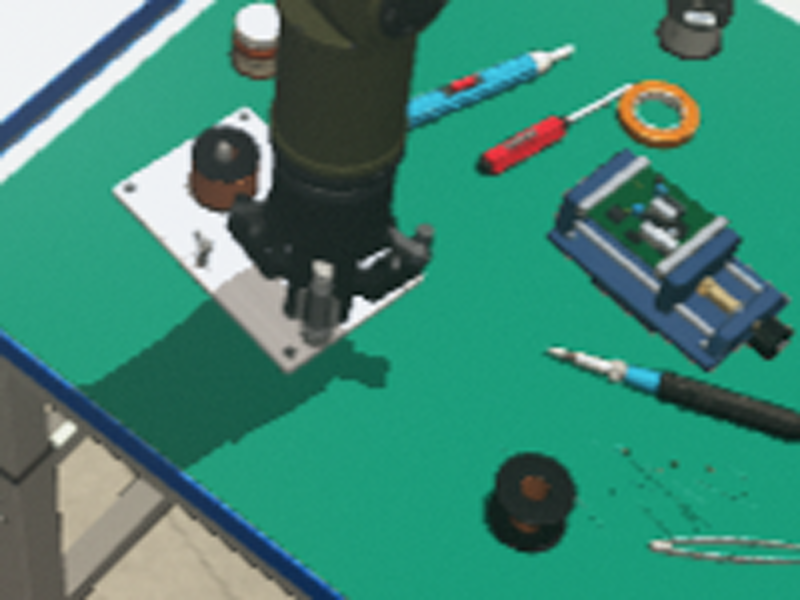

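Request:
{"op": "step_arm", "data": {
  "increments": "0 0 0 0.08 -0.01 0 0;0 0 0 0 0 0 0;0 0 0 0 0 0 0"
}}

```text
t: 12.48
position: [0.4881, -0.2272, 0.0545]
tool_rot: [[-0.417, 0.909, 0.013], [0.909, 0.417, -0.004], [-0.009, 0.01, -1.0]]
force: [10.4, -4.7, 0.0]
grip_width: 0.164
```

Request:
{"op": "step_arm", "data": {
  "increments": "0 0 0 0.08 -0.01 0 0;0 0 0 0 0 0 0;0 0 0 0 0 0 0"
}}

```text
t: 12.73
position: [0.4878, -0.2268, 0.0547]
tool_rot: [[-0.416, 0.909, 0.016], [0.909, 0.416, -0.007], [-0.013, 0.012, -1.0]]
force: [14.9, -11.3, -4.1]
grip_width: 0.169
```

Request:
{"op": "step_arm", "data": {
  "increments": "0 0 0 0 0 0 0;0 0 0 0 0 0 0;0 0 0 0 0 0 0;0 0 0 0 0 0 0;0 0 0 0 0 0 0;0 0 0 0 0 0 0"
}}

```text
t: 13.23
position: [0.4878, -0.2268, 0.0547]
tool_rot: [[-0.415, 0.909, 0.016], [0.91, 0.416, -0.007], [-0.013, 0.011, -1.0]]
force: [13.9, -10.8, -5.1]
grip_width: 0.168
```

```bash
python3 - <<'E'
from look import *
m,s,im=look('w11')
a=vision.snapshot('scene')[:,:,::-1];b=vision.snapshot('top')[:,:,::-1]
cv2.imwrite('pics/z12.png',np.hstack([cv2.resize(a[190:290,240:340],(400,400),interpolation=cv2.INTER_CUBIC),cv2.resize(b[140:260,270:390],(400,400),interpolation=cv2.INTER_CUBIC)]))
E
```

```text
13.2333 [ 0.48780727 -0.22678544  0.05468659] [ 0.48782518 -0.22676856  0.0546845 ] [ 13.93353251 -10.78523849  -5.14972232] 0.16848389444316622
[[-0.4155, 0.9095, 0.0157], [0.9095, 0.4156, -0.0068], [-0.0127, 0.0114, -0.9999]]
cam [ 0.40845191 -0.26133038  0.19688939]
```

View pics/z12.png

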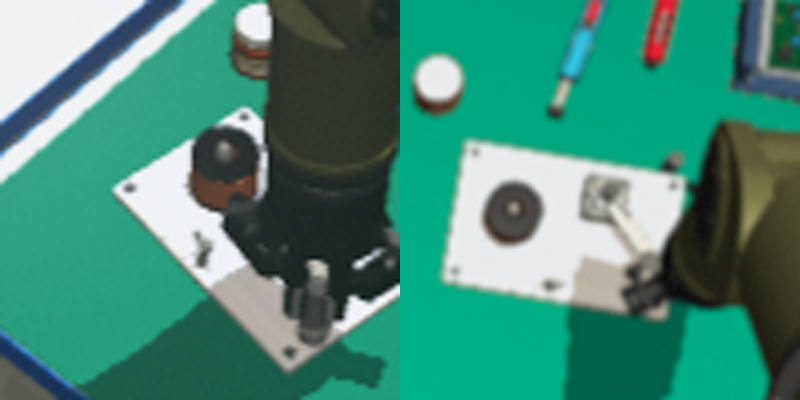

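```bash
python3 -c "
from cell import workorder
print(workorder.hand_in())"
```

```text
the job is handed in; nothing more can be done
None
```

The full spool is on the feeder's spindle and let go of. The tension arm is wound forward to its stop, and the gripper is still holding it there by the guide roller. I handed the job in at about 13.4 s; no verdict was reported.

What the last checks showed:
- **Spool:** it stands flat on the base with the spindle tip showing above it. Its axis measured within about 1 mm of the spindle foot. In the last top view, nothing is touching it.
- **Tension arm:** at the end, a further 3 mm push moved the roller only about 0.5 mm, while the force along the swing rose to about 17 N. The spring alone gives about 6.6 N, so the arm is pressing on its stop. My angle estimate from the roller's position is about 1.28 rad, just over the 1.25 rad stop. The hold stayed steady for 0.5 s.
- **Bystanders:** the run-out spool, jar and carton were not approached. I saw no shift of the jar or run-out spool in later pictures. The carton was not in view for the final pictures.

Two measurements disagreed:
- **Hinge position:** the roller came out at 96–97 mm from my estimate of the hinge at the end of the swing, instead of 100 mm. I put that down to a few millimetres of error in where I placed the hinge.
- **Spool in the gripper:** views differed by up to 2 mm on where the spool sat in the jaws. It still went onto the spindle without any noticeable contact force.

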